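Lock the decorating turntable

ROBOT

A 6-joint arm with a two-finger parallel gripper is mounted at the origin on a cart in front of the work surface, level with it; the furniture and walls round the work are solid. World frame = base frame: x ahead of the robot, y to its left, z up, the work surface at z = 0. Lengths are in m, angles in degrees, forces in N, time in s.
With the tool pointing down it reaches from about 0.375 to 0.9 m from the base axis. Payload 3.1 kg.
Tool frame: the origin (TCP) lies at the very end of the fingers, on their centre line; the grasp point (between the pads) lies 19 mm behind it (grasp_offset is the distance from the TCP to the grasp point, in m); z points along the fingers, y is the direction in which the jaws open and shut (so a half turn about z gives the same grasp; the last joint's range is limited). The gripper opens to 87 mm and grips with 3 to 60 N. Pads are 19 mm wide; open, the fingers measure 117 mm over their backs; the gripper's body (75 mm by 190 mm) begins 51 mm behind the grasp point.
Start: joints at [60.418, 30.224, 82.088, -0, 67.689, -10.227], TCP at [0.207, 0.59, 0.223] pointing down, gripper open.
Joint ranges: [-176.69, 176.69], [-43.24, 126.21], [12.49, 139.97], [-82, 262], [0, 151.66], [-163.58, 163.58]. Speed limits (degrees/s): [159.86, 159.86, 180, 180, 180, 180].

INTERFACE

Orientations are given as a 3x3 rotation matrix whose columns are the frame's x, y, z axes.
In Python, from rig import * gives the robot as it stands. The module is installed in compiled form; this text tells all that it offers.
- The arm moves only by the tool play_rows, never from a script. Its argument "plan" is a list that holds one entry, the list of rows, each a list of 7 numbers: the shift along the world's x, y, z each as a share of 5 cm, from -1 to 1, then the turn, a rotation vector about the world's x, y, z each as a share of pi rad, from -1 to 1, then the gripper's target within -1 to 1 (fully open at 1, half-way at 0, shut at -1). A call has 1 to 12 rows; each row shifts and turns the commanded pose from where the row before left it; what a row does not reach is not made up. A row lasts 1/10 s, in which the tool goes at most 50 mm and 8.59 degrees, less where a joint would pass 70% of its speed; a pose out of reach is approached as far as the arm can. A call with a number of a shift or a turn outside -1 to 1 is refused whole. A call with a gripper value outside its range is refused whole. The fingers move at their own pace and stop on an object; the grip force is fixed at half the most. Time passes only in rows, so rows that do not move let the fingers close. It gives the time, the measured TCP pose, the force and the opening at its end, in the units of the state.
- read_state(): the state, without advancing time (a new reading comes with each control period).
- capture(name): name is "side" or "top"; returns the picture (480x640x3 uint8, red, green, blue); there is no depth.
- camera_params(name): a dict with "intrinsics" (3x3 intrinsics, pixels), "k1" (the pictures are not rectified: a ray, as slopes to the right and down, at radius r is drawn at 1 + k1 r^2 times it, then the intrinsics apply), "R" (3x3) and "t" (3): a world point X has camera coordinates R X + t. Camera axes: x right, y down, z forward; pixel columns grow to the right and rows downward; lengths in m; the calibration is good to about 2 mm. A picture is of the moment at which its call begins. camera_params takes no time and is no camera call.
- hand_in(): hands the job in, once; it reports no verdict.
The state is a dict: "time_s": time; "joint_positions": joint angles; "qvel": joint speeds; "tau": joint torques, N m; "position": TCP position; "tcp_rot": TCP orientation; "force": force on the tool from outside, world axes, zero at the start; "moment": the same for the moment, N m; "opening": opening from 0.0 (shut) to 1.0 (fully open).
Only numpy, scipy, OpenCV 4.12 (cv2) and the standard library are available. Lean on these libraries where they do the work, as an engineer would, in place of code of your own. Each camera call takes 0.05 s, during which the arm holds its last target. There are 200 camera calls.

TASK

Lock the low cake turntable so that the ring mould standing on it can be filled: with the closed fingertips lightly against the side of the ear on its rim, lead the ear round the rim until it stands over the locking bolt at the foot, then push the bolt's tab fully home, toward the middle, so that the platter is locked. Only push, never take the ear or the tab between the fingers; leave the ring mould standing in the middle of the platter and disturb nothing else on the table.

Things in the scene. Friction and masses are not known exactly. Their poses are not given: they have to be found in the camera images.
- turntable: Low cake turntable, fixed: white foot under a round aluminium platter 210 mm across, top 64 mm, underside 52 mm above the table (skirt of radius 97 mm down to 18 mm). Origin on the table, on the platter's upright axis, z up. Along its -x a white arm (36 wide, 13 high, to 171 mm from the axis) carries the bolt in a steel guide (31 wide, 107 to 132 mm from the axis, 37 mm high).
- ear (a point): Centre of the ear, a flat round-ended aluminium tongue on the platter's rim: 24 mm wide along the rim, 12 mm thick (50 to 62 mm above the table), reaching from the rim (105 mm) to 136 mm from the axis. The point lies 120 mm from the axis, 56 mm above the table; its x axis points to the platter's axis, z up.
- bolt_tab (a point): Centre of the bolt's upright steel tab: 8 mm thick in the sliding direction, 28 mm wide, 16 to 50 mm above the table (point at 33 mm), 162 mm from the platter's axis when the bolt is drawn. Its x axis points to the platter's axis, the way the bolt is pushed in; the free outer face looks away from the platter.
- platter (a joint): Turn of the platter in rad, anticlockwise seen from above: 0 when the ear stands exactly over the bolt (on the turntable's -x axis). It starts at 0.8 to 1.8. It turns stiffly (about 0.6 N at the ear), stays where it is left, and may be turned past 0 and back.
- bolt (a joint): How far the bolt is pushed in: 0 drawn (the start), 0.016 m fully home. Slides with about 2 N, stays where it is left. Its round 12 mm nose enters the one 18 mm notch in the platter's skirt, right under the ear; unless the ear is within about 6 mm of its place over the bolt, the nose stops at the skirt after some 4 mm. With the bolt home the ear clears the tab by 6 mm.
- ring_1: Steel ring mould, 61 mm across, 40 mm high, standing loose in the middle of the platter (top 104 mm above the table); origin in the centre of its underside. It turns with the platter.
- jar_lid: Bystander: screw lid of a jar (black rim, golden inside up), 71 mm across, 15 mm high, loose on the table close to the turntable; origin in the centre of its underside.
- nozzle_0: Bystander: piping nozzle standing on its wide end, 28 mm across, 48 mm high, close to the turntable; origin in the centre of its underside.
- nozzle_1: Bystander: piping nozzle standing on its wide end, 27 mm across, 46 mm high, close to the turntable; origin in the centre of its underside.
- fig_1: Bystander: whole fig, about 50 mm, loose on the square cake board to the right; origin under its centre.
- fig_half_0: Bystander: half fig, cut face up, about 50 mm across and 27 mm high, loose on the same cake board; origin under its centre.
Things that resemble listed ones, but are neither listed nor needed, are in the scene too. Leave any purple look-alike of the ring_1 alone.

How it is judged:
By the outcome, as a careful person would: the job done as asked, in the order asked, and still so for the second after the job is handed in, with the robot touching nothing.
It also fails if it takes over 54 s, if anything falls off the work surface, if the arm or the gripper's body presses on something with over 40 N, if the wrist force passes 120 N, or if a joint passes its speed limit or range.

## Working session

There is one attempt and no reset: what is moved stays moved. The work goes in short steps, Python scripts to look and compute and a tool call to move; the robot and the scene stay as the last step left them, time stands still between calls to the robot, and variables do not carry over. Pictures are saved under pics/ and viewed, about 8 in all and at most 12, crops included, and the job is handed in when it is done.

Besides the shell and the picture viewer there is one more tool, called after "Emit:" in YAML: its name, and indented under it one key for each argument. play_rows: Moves the arm, as the interface text tells. Its arguments: {"type":"object","properties":{"plan":{"type":"array"}},"required":["plan"]}

```bash
mkdir -p pics; cat > h.py <<'E'
from rig import *
import numpy as np, cv2
def snap(cam,name,crop=None,scale=1):
    im=capture(cam)[:,:,::-1]
    if crop: x0,y0,x1,y1=crop; im=im[y0:y1,x0:x1]
    if scale!=1: im=cv2.resize(im,None,fx=scale,fy=scale,interpolation=cv2.INTER_CUBIC)
    cv2.imwrite('pics/'+name,im)
def ray(cam,u,v):
    p=camera_params(cam);K=np.array(p['intrinsics'])
    d=np.linalg.inv(K)@[u,v,1]; q=d[:2].copy()
    for _ in range(30): q=d[:2]/(1+p['k1']*(q@q))
    R=np.array(p['R']);t=np.array(p['t'])
    return -R.T@t, R.T@np.array([q[0],q[1],1])
def atz(cam,u,v,z):
    c,d=ray(cam,u,v); return c+d*(z-c[2])/d[2]
def proj(cam,X):
    p=camera_params(cam);x=np.array(p['R'])@X+np.array(p['t']);q=x[:2]/x[2]
    q=q*(1+p['k1']*(q@q)); return (np.array(p['intrinsics'])@[q[0],q[1],1])[:2]
E
python3 - <<'E'
from h import *
snap('top','t0.png');snap('side','s0.png')
for c in('top','side'):
    p=camera_params(c);print(c,ray(c,320,240),p['intrinsics'][0][0],p['k1'])
print(read_state())
E
```

```text
top (array([ 0.3431045 , -0.07993701,  1.51277984]), array([ 0.15707597,  0.00776547, -0.98757442])) 562.9188374837055 0.01563652962434514
side (array([ 0.47052674, -1.03391339,  0.67633913]), array([ 0.08533851,  0.84388077, -0.52975765])) 476.4331468969142 -0.0410464422679049
{'time_s': 0.1, 'joint_positions': array([ 6.04186141e+01,  3.02738616e+01,  8.21509648e+01,  7.14036817e-05,
        6.76905453e+01, -1.02283550e+01]), 'qvel': array([-0.05732695, -0.09223556, -0.18703916,  0.02077648, -0.11211801,
       -0.01567679]), 'tau': array([-1.20271388e-04, -4.40981948e+01, -1.77150089e+01,  6.34728069e-02,
        5.33345249e-02, -5.54081555e-05]), 'position': array([0.20675728, 0.58908623, 0.22165646]), 'tcp_rot': array([[-9.43494300e-01,  3.31387260e-01, -9.95042820e-04],
       [ 3.31388560e-01,  9.43492744e-01, -1.75058236e-03],
       [ 3.58694988e-04, -1.98141029e-03, -9.99997973e-01]]), 'force': array([-0.38751725,  0.31807812, -0.56274366]), 'moment': array([-0.02584558, -0.01155412,  0.00829477]), 'opening': 1.0024409637228193}
```

View pics/t0.png

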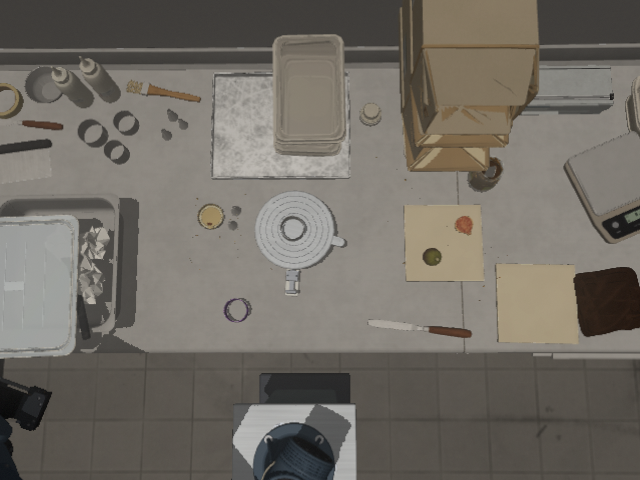

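View pics/s0.png

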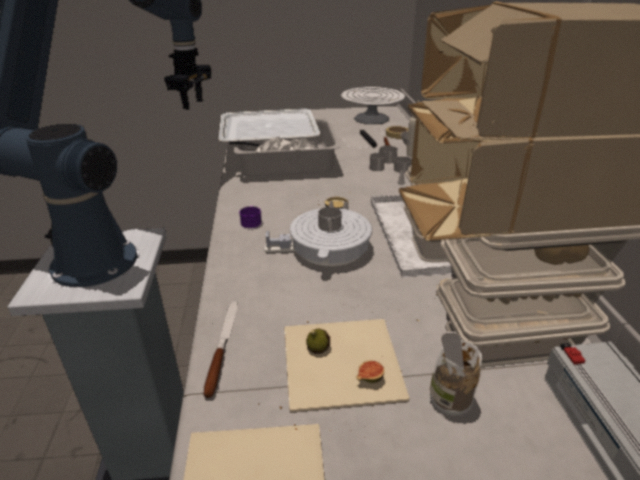

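The top view shows the platter centred near (295,230), the ear at about (340,242) and the bolt arm pointing down to (292,293). The lid and nozzles lie to the left at (210,216), (236,210) and (234,225), and the purple ring is at (237,310). I'll enlarge this area.

```bash
python3 - <<'E'
from h import *
snap('top','t1.png',(190,180,370,315),4.4)
E
```

```text
(no output)
```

View pics/t1.png

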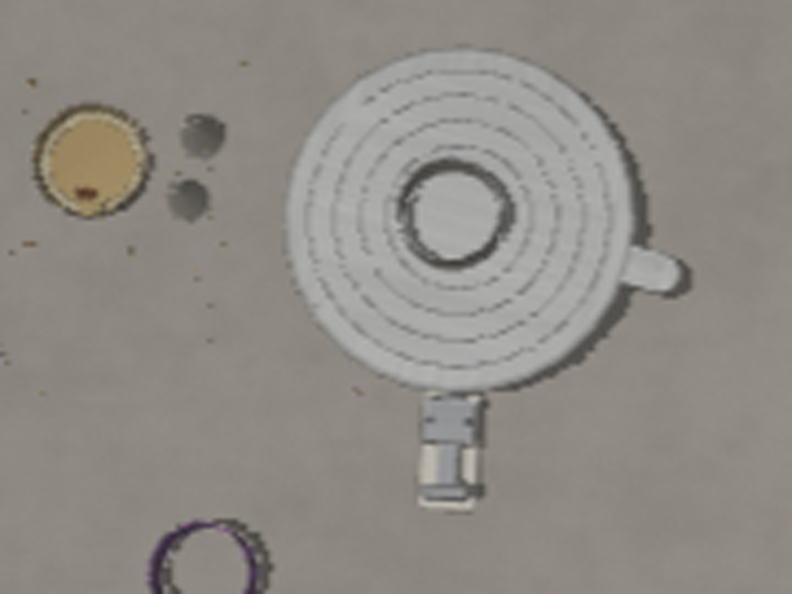

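The crop shows the platter spanning columns 287–634 and rows 47–391. The ear tongue runs from (628,265) to (686,276), the tab is at about (448,492), and the guide is at (450,418).

```bash
python3 - <<'E'
from h import *
f=lambda u,v,z: atz('top',190+(u+.5)/4.4-.5,180+(v+.5)/4.4-.5,z)[:2]
c=np.mean([f(287,219,.062),f(634,219,.062),f(460,47,.062),f(460,391,.062)],0)
print('c',c,[np.linalg.norm(f(*p,.062)-c) for p in((287,219),(634,219),(460,47),(460,391))])
for n,u,v,z in(('tab',447,492,.05),('guide',450,418,.037),('armend',447,510,.013),('ear',652,270,.062),('eartip',686,276,.062),('ring',456,213,.104)):
    p=f(u,v,z);d=p-c;print(n,p.round(4),np.linalg.norm(d).round(4),np.degrees(np.arctan2(d[1],d[0])).round(1))
E
```

```text
c [ 0.60279395 -0.00101577] [np.float64(0.10321831241895423), np.float64(0.103434787000159), np.float64(0.10454356269769999), np.float64(0.10341228598000868)]
tab [0.4408 0.0066] 0.1621 177.3
guide [0.4859 0.0058] 0.1171 176.7
armend [0.4325 0.0087] 0.1706 176.7
ear [ 0.5711 -0.1149] 0.1182 -105.5
eartip [ 0.5674 -0.135 ] 0.1386 -104.8
ring [ 0.5983 -0.0009] 0.0045 178.1
```

Emit:
play_rows:
  plan:
    - [[0.34, -0.6, 0, 0, 0, -0.04, -1], [0.34, -0.6, 0, 0, 0, -0.04, -1], [0.34, -0.6, 0, 0, 0, -0.04, -1], [0.34, -0.6, 0, 0, 0, -0.04, -1], [0.34, -0.6, 0, 0, 0, -0.04, -1], [0.34, -0.6, 0, 0, 0, -0.04, -1], [0.34, -0.6, 0, 0, 0, -0.04, -1], [0.34, -0.6, 0, 0, 0, -0.04, -1], [0.34, -0.6, 0, 0, 0, -0.04, -1], [0.34, -0.6, 0, 0, 0, -0.04, -1], [0.34, -0.6, 0, 0, 0, 0, -1], [0.34, -0.6, 0, 0, 0, 0, -1]]

```text
time_s: 1.35
position: [0.4115, 0.2284, 0.2225]
tcp_rot: [[0.024, 1.0, -0.0], [1.0, -0.024, -0.0], [-0.0, -0.0, -1.0]]
force: [0.2, 1.1, -0.7]
opening: 0.034
```

Emit:
play_rows:
  plan:
    - [[0.4, -0.7, 0, 0, 0, 0, -1], [0.4, -0.7, 0, 0, 0, 0, -1], [0.4, -0.7, 0, 0, 0, 0, -1], [0.4, -0.7, 0, 0, 0, 0, -1], [0.4, -0.7, 0, 0, 0, 0, -1], [0.4, -0.7, 0, 0, 0, 0, -1], [0.4, -0.7, 0, 0, 0, 0, -1], [0.4, -0.7, -0.2, 0, 0, 0, -1], [0.4, -0.7, -0.3, 0, 0, 0, -1], [0.4, -0.6, -0.5, 0, 0, 0, -1], [0, 0, -0.5, 0, 0, 0, -1], [0, 0, 0, 0, 0, 0, -1]]

```text
time_s: 2.55
position: [0.6084, -0.1155, 0.1434]
tcp_rot: [[0.026, 1.0, -0.008], [1.0, -0.025, 0.003], [0.003, -0.009, -1.0]]
force: [-0.4, 0.9, -0.2]
opening: 0.006
```

```bash
python3 - <<'E'
from h import *
s=read_state();print(s['position'],s['opening'],s['joint_positions'])
c=np.array([.6025,-.001,.056])
snap('side','s1.png',(230,120,410,255),4.4)
print(proj('side',s['position']))
E
```

```text
[ 0.60835975 -0.11545687  0.14341997] 0.0059353398569132335 [-2.10745811e+01  3.53970585e+01  8.66686905e+01  4.71493547e-03
  5.84547989e+01 -1.96154848e+01]
[339.78658224 222.27731954]
```

View pics/s1.png

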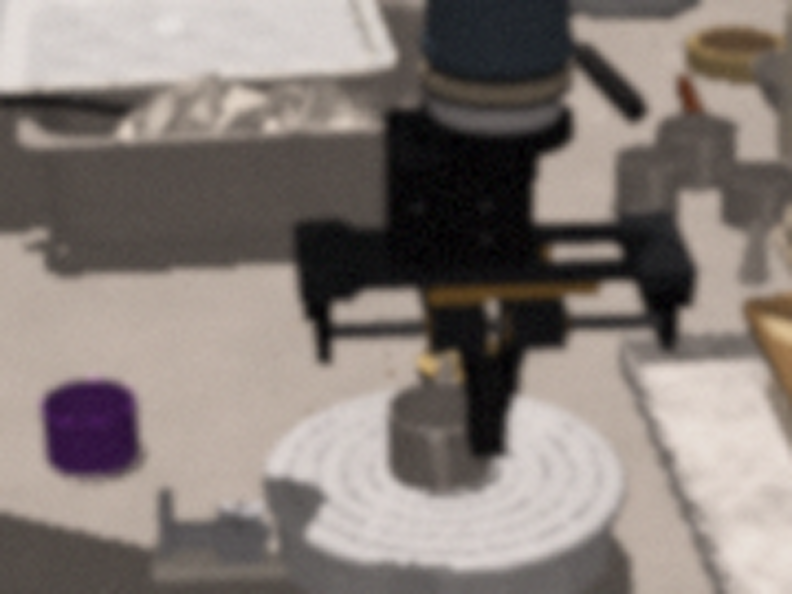

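Emit:
play_rows:
  plan:
    - [[0.06, -0.27, 0, 0, 0, 0, -1], [0, 0, -0.4, 0, 0, 0, -1], [0, 0, -0.4, 0, 0, 0, -1], [0, 0, -0.4, 0, 0, 0, -1], [0, 0, -0.4, 0, 0, 0, -1], [0, 0, -0.3, 0, 0, 0, -1], [0, 0, 0, 0, 0, 0, -1], [0, 0, 0, 0, 0, 0, -1]]

```text
time_s: 3.4
position: [0.6148, -0.1291, 0.0534]
tcp_rot: [[0.023, 1.0, 0.001], [1.0, -0.023, -0.001], [-0.001, 0.001, -1.0]]
force: [-0.7, 0.0, -0.0]
opening: 0.005
```

```bash
python3 - <<'E'
from h import *
s=read_state();print(s['position'],s['opening'],s['force'])
a=capture('side')[:,:,::-1][200:275,270:370];b=capture('top')[:,:,::-1][200:275,270:370]
cv2.imwrite('pics/c2.png',np.hstack([cv2.resize(i,(400,300),interpolation=cv2.INTER_CUBIC) for i in(a,b)]))
E
```

```text
[ 0.61479653 -0.1290589   0.05343555] 0.004518399125953152 [-0.69062231  0.044751   -0.04613072]
```

View pics/c2.png

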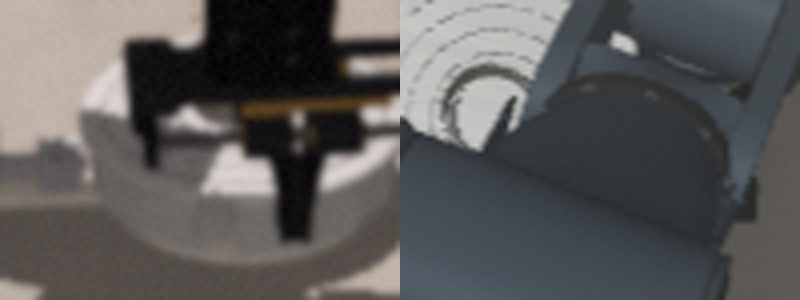

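```bash
python3 - <<'E'
from h import *
C=np.array([.6025,-.001]); cur=np.array([.6148,-.129]); yaw=-1.3
for f in list(np.arange(260,182,-3))+[182,180,179]:
    r=np.radians(f);e=np.array([np.cos(r),np.sin(r)]);t=np.array([-e[1],e[0]])
    p=C+.123*e+.022*t; d=np.round((p-cur)/.05,2); y=f+90-360; w=round((y-yaw)/180,3)
    cur=cur+d*.05; yaw+=w*180
    print(f"[{d[0]},{d[1]},0,0,0,{w},-1], ",f,cur.round(4),round(yaw,1))
E
```

```text
[-0.24,0.06,0,0,0,-0.048,-1],  260 [ 0.6028 -0.126 ] -9.9
[-0.13,0.0,0,0,0,-0.017,-1],  257 [ 0.5963 -0.126 ] -13.0
[-0.13,0.01,0,0,0,-0.017,-1],  254 [ 0.5898 -0.1255] -16.1
[-0.13,0.02,0,0,0,-0.016,-1],  251 [ 0.5833 -0.1245] -18.9
[-0.13,0.02,0,0,0,-0.017,-1],  248 [ 0.5768 -0.1235] -22.0
[-0.13,0.03,0,0,0,-0.017,-1],  245 [ 0.5703 -0.122 ] -25.1
[-0.12,0.04,0,0,0,-0.016,-1],  242 [ 0.5643 -0.12  ] -27.9
[-0.13,0.04,0,0,0,-0.017,-1],  239 [ 0.5578 -0.118 ] -31.0
[-0.12,0.05,0,0,0,-0.017,-1],  236 [ 0.5518 -0.1155] -34.1
[-0.12,0.06,0,0,0,-0.016,-1],  233 [ 0.5458 -0.1125] -36.9
[-0.11,0.06,0,0,0,-0.017,-1],  230 [ 0.5403 -0.1095] -40.0
[-0.11,0.07,0,0,0,-0.017,-1],  227 [ 0.5348 -0.106 ] -43.1
[-0.11,0.07,0,0,0,-0.016,-1],  224 [ 0.5293 -0.1025] -45.9
[-0.1,0.08,0,0,0,-0.017,-1],  221 [ 0.5243 -0.0985] -49.0
[-0.1,0.09,0,0,0,-0.017,-1],  218 [ 0.5193 -0.094 ] -52.1
[-0.1,0.09,0,0,0,-0.016,-1],  215 [ 0.5143 -0.0895] -54.9
[-0.09,0.09,0,0,0,-0.017,-1],  212 [ 0.5098 -0.085 ] -58.0
[-0.08,0.1,0,0,0,-0.017,-1],  209 [ 0.5058 -0.08  ] -61.1
[-0.08,0.11,0,0,0,-0.016,-1],  206 [ 0.5018 -0.0745] -63.9
[-0.08,0.1,0,0,0,-0.017,-1],  203 [ 0.4978 -0.0695] -67.0
[-0.07,0.12,0,0,0,-0.017,-1],  200 [ 0.4943 -0.0635] -70.1
[-0.06,0.11,0,0,0,-0.016,-1],  197 [ 0.4913 -0.058 ] -72.9
[-0.06,0.12,0,0,0,-0.017,-1],  194 [ 0.4883 -0.052 ] -76.0
[-0.05,0.12,0,0,0,-0.017,-1],  191 [ 0.4858 -0.046 ] -79.1
[-0.04,0.12,0,0,0,-0.016,-1],  188 [ 0.4838 -0.04  ] -81.9
[-0.04,0.13,0,0,0,-0.017,-1],  185 [ 0.4818 -0.0335] -85.0
[-0.03,0.12,0,0,0,-0.017,-1],  182 [ 0.4803 -0.0275] -88.1
[-0.02,0.09,0,0,0,-0.011,-1],  180 [ 0.4793 -0.023 ] -90.0
[-0.0,0.04,0,0,0,-0.005,-1],  179 [ 0.4793 -0.021 ] -90.9
```

Emit:
play_rows:
  plan:
    - [[0, 0, -0.08, 0, 0, 0, -1], [-0.24, 0.06, 0, 0, 0, -0.047, -1], [-0.13, 0, 0, 0, 0, -0.018, -1], [-0.13, 0.01, 0, 0, 0, -0.017, -1], [-0.13, 0.02, 0, 0, 0, -0.016, -1], [-0.13, 0.02, 0, 0, 0, -0.017, -1], [-0.13, 0.03, 0, 0, 0, -0.017, -1], [-0.12, 0.04, 0, 0, 0, -0.016, -1], [-0.13, 0.04, 0, 0, 0, -0.017, -1], [-0.12, 0.05, 0, 0, 0, -0.017, -1], [-0.12, 0.06, 0, 0, 0, -0.016, -1], [0, 0, 0, 0, 0, 0, -1]]

```text
time_s: 4.7
position: [0.5445, -0.1121, 0.049]
tcp_rot: [[0.602, 0.799, -0.0], [0.799, -0.602, 0.0], [-0.0, -0.0, -1.0]]
force: [-0.2, 0.7, 0.6]
opening: 0.006
```

```bash
python3 - <<'E'
from h import *
s=read_state();print(s['position'],s['tcp_rot'][:,1],s['force'],s['moment'])
snap('side','s3.png',(270,195,370,270),7)
E
```

```text
[ 0.5445198  -0.11205078  0.0489563 ] [ 7.98804076e-01 -6.01591150e-01 -3.69728724e-04] [-0.24439486  0.7153728   0.60927485] [-0.05919798  0.05626673 -0.01521444]
```

View pics/s3.png

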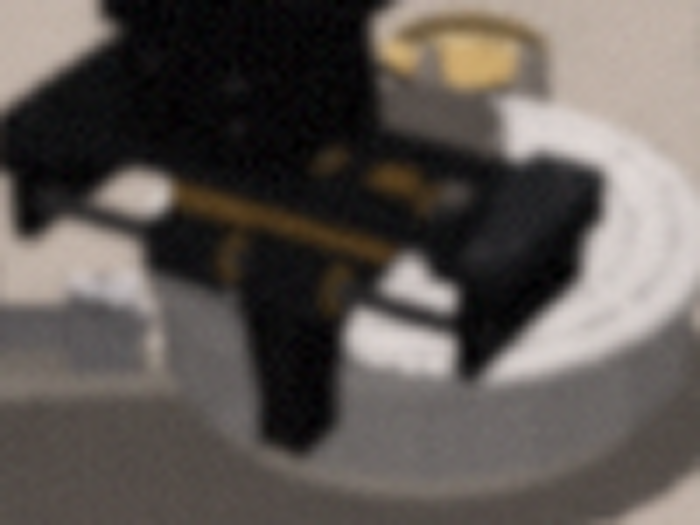

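Emit:
play_rows:
  plan:
    - [[-0.11, 0.06, 0, 0, 0, -0.017, -1], [-0.11, 0.07, 0, 0, 0, -0.017, -1], [-0.11, 0.07, 0, 0, 0, -0.016, -1], [-0.1, 0.08, 0, 0, 0, -0.017, -1], [-0.1, 0.09, 0, 0, 0, -0.017, -1], [-0.1, 0.09, 0, 0, 0, -0.016, -1], [-0.09, 0.09, 0, 0, 0, -0.017, -1], [-0.08, 0.1, 0, 0, 0, -0.017, -1], [-0.08, 0.11, 0, 0, 0, -0.016, -1], [-0.08, 0.1, 0, 0, 0, -0.017, -1], [-0.07, 0.12, 0, 0, 0, -0.017, -1], [-0.06, 0.11, 0, 0, 0, -0.016, -1]]

```text
time_s: 5.95
position: [0.4915, -0.0581, 0.0489]
tcp_rot: [[0.957, 0.292, 0.002], [0.292, -0.957, -0.001], [0.001, 0.001, -1.0]]
force: [0.2, -1.1, 0.3]
opening: 0.007
```

Emit:
play_rows:
  plan:
    - [[-0.06, 0.12, 0, 0, 0, -0.017, -1], [-0.05, 0.12, 0, 0, 0, -0.017, -1], [-0.04, 0.12, 0, 0, 0, -0.016, -1], [-0.04, 0.1, 0, 0, 0, -0.017, -1], [-0.02, 0.08, 0, 0, 0, -0.013, -1], [-0.02, 0.06, 0, 0, 0, -0.01, -1], [0, 0, 0, 0, 0, 0, -1], [0, 0, 0, 0, 0, 0, -1]]

```text
time_s: 6.75
position: [0.4797, -0.028, 0.0487]
tcp_rot: [[1.0, 0.015, 0.001], [0.015, -1.0, -0.0], [0.001, 0.0, -1.0]]
force: [1.1, 0.1, -1.3]
opening: 0.005
```

```bash
python3 - <<'E'
from h import *
s=read_state();print(s['position'],s['tcp_rot'][:,1],s['force'],s['moment'])
a=capture('side')[:,:,::-1][195:270,250:350];b=capture('top')[:,:,::-1][225:300,250:350]
cv2.imwrite('pics/c4.png',np.hstack([cv2.resize(i,(400,300),interpolation=cv2.INTER_CUBIC) for i in(a,b)]))
E
```

```text
[ 0.47968199 -0.0279993   0.04869077] [ 1.54541583e-02 -9.99880544e-01  2.57536327e-04] [ 1.08674609  0.10831415 -1.27288993] [-0.06420347  0.14386262 -0.03160092]
```

View pics/c4.png

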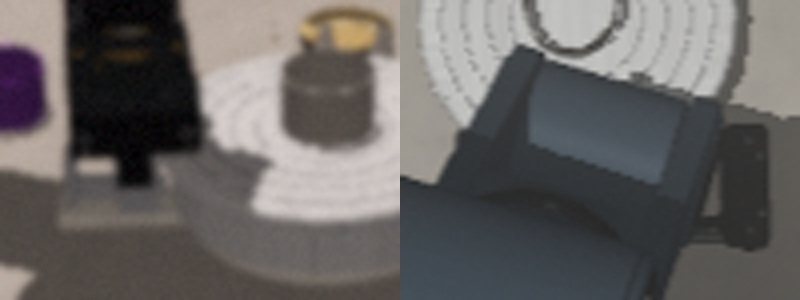

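Emit:
play_rows:
  plan:
    - [[0, 0.06, 0, 0, 0, -0.005, -1], [-0.01, 0.06, 0, 0, 0, -0.005, -1], [0, 0.04, 0, 0, 0, 0, -1], [0, 0, 0, 0, 0, 0, -1], [0, 0, 0, 0, 0, 0, -1]]

```text
time_s: 7.35
position: [0.4785, -0.0196, 0.0485]
tcp_rot: [[1.0, -0.017, -0.0], [-0.017, -1.0, 0.0], [-0.0, -0.0, -1.0]]
force: [0.1, 0.0, -0.1]
opening: 0.005
```

Emit:
play_rows:
  plan:
    - [[0, -0.2, 0, 0, 0, 0, -1], [0, -0.3, 0, 0, 0, 0, -1], [0, -0.3, 0.5, 0, 0, 0, -1], [0, -0.6, 0.6, 0, 0, 0, -1], [0, -0.7, 0.6, 0, 0, 0, -1], [0, -0.7, 0.3, 0, 0, 0, -1], [0, -0.7, 0, 0, 0, 0, -1], [0, -0.7, 0, 0, 0, 0, -1], [0, -0.7, 0, 0, 0, 0, -1], [0, -0.7, 0, 0, 0, 0, -1], [0, 0, 0, 0, 0, 0, -1], [0, 0, 0, 0, 0, 0, -1]]

```text
time_s: 8.55
position: [0.4778, -0.3007, 0.1482]
tcp_rot: [[1.0, -0.02, -0.001], [-0.02, -1.0, 0.001], [-0.001, -0.001, -1.0]]
force: [-1.1, 0.3, -0.1]
opening: 0.007
```

```bash
python3 - <<'E'
from h import *
snap('top','t5.png',(245,185,345,305),5)
E
```

```text
(no output)
```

View pics/t5.png

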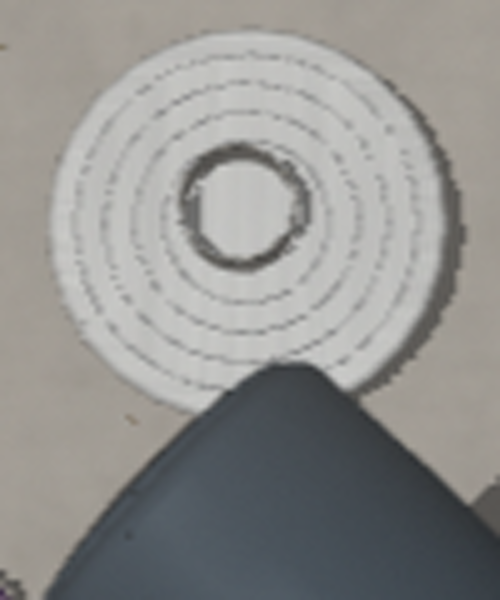

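The forearm hides the bolt in this view, so I'll swing it farther aside.

Emit:
play_rows:
  plan:
    - [[-0.4, -0.5, 0.2, 0, 0, 0, -1], [-0.6, -0.5, 0.2, 0, 0, 0, -1], [-0.6, -0.5, 0, 0, 0, 0, -1], [-0.6, -0.5, 0, 0, 0, 0, -1], [-0.6, -0.5, 0, 0, 0, 0, -1], [-0.6, -0.4, 0, 0, 0, 0, -1], [-0.6, -0.4, 0, 0, 0, 0, -1], [-0.6, -0.4, 0, 0, 0, 0, -1], [-0.6, -0.3, 0, 0, 0, 0, -1], [-0.6, -0.3, 0, 0, 0, 0, -1], [0, 0, 0, 0, 0, 0, -1], [0, 0, 0, 0, 0, 0, -1]]

```text
time_s: 9.8
position: [0.1888, -0.5136, 0.1684]
tcp_rot: [[1.0, -0.018, 0.0], [-0.018, -1.0, 0.002], [0.0, -0.002, -1.0]]
force: [0.8, 0.1, 1.3]
opening: 0.0
```

```bash
python3 - <<'E'
from h import *
b=capture('top')[:,:,::-1][185:305,245:345];a=capture('side')[:,:,::-1][205:275,250:350]
A=cv2.resize(a,None,fx=4,fy=4,interpolation=cv2.INTER_CUBIC);B=cv2.resize(b,None,fx=4,fy=4,interpolation=cv2.INTER_CUBIC)
A=cv2.copyMakeBorder(A,0,B.shape[0]-A.shape[0],0,0,cv2.BORDER_CONSTANT)
cv2.imwrite('pics/c6.png',np.hstack([B,A]))
cv2.imwrite('pics/topraw6.png',b)
E
```

```text
(no output)
```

View pics/c6.png

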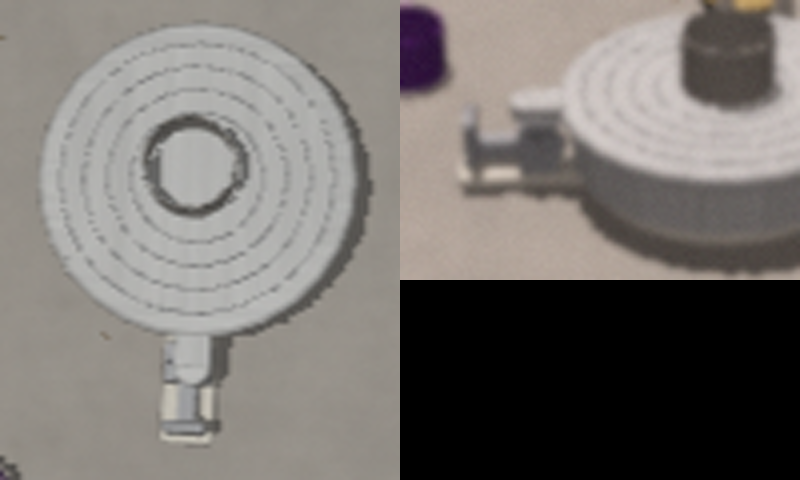

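The ear now stands nearly over the bolt: its columns are about 178–211, and the arm and tab span about 161–216. One enlarged crop will give the remaining offset.

```bash
python3 - <<'E'
import cv2
b=cv2.imread('pics/topraw6.png')[80:115,30:65]
cv2.imwrite('pics/z7.png',cv2.resize(b,None,fx=16,fy=16,interpolation=cv2.INTER_CUBIC))
E
```

```text
(no output)
```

View pics/z7.png

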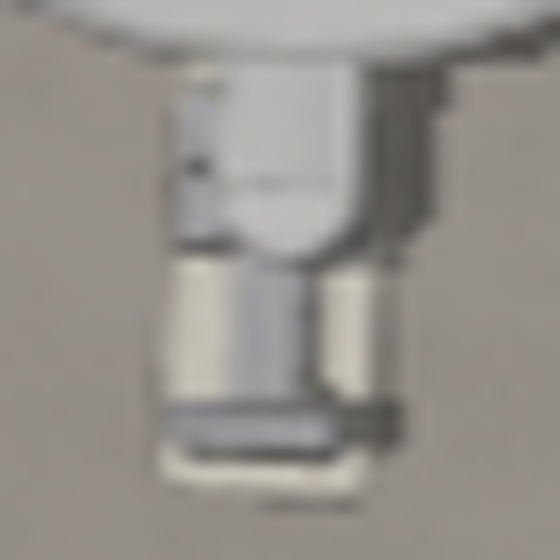

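```bash
python3 - <<'E'
from h import *
f=lambda u,v,z: atz('top',275+(u+.5)/16-.5,265+(v+.5)/16-.5,z)[:2]
C=np.array([.6026,-.001])
g=lambda u,v,z:atz('top',245+(u+.5)/4-.5,185+(v+.5)/4-.5,z)[:2]
C2=np.mean([g(40,178,.062),g(357,178,.062),g(198,24,.062),g(198,334,.062)],0);print('C2',C2)
for n,u,v,z in(('ear',287,160,.062),('eartip',290,255,.06),('tab',255,425,.05),('tabL',168,425,.05),('tabR',342,425,.05),('arm330',271,330,.013),('arm480',262,480,.013),('guideL',175,170,.037),('earL',215,160,.062),('earR',358,160,.062)):
    p=f(u,v,z);d=p-C;print(n,p.round(4),np.linalg.norm(d).round(4),(np.degrees(np.arctan2(d[1],d[0]))%360).round(2))
E
```

```text
C2 [ 0.60314712 -0.00093911]
ear [0.4837 0.0029] 0.119 178.14
eartip [0.4685 0.0024] 0.1342 178.54
tab [0.4417 0.0085] 0.1612 176.62
tabL [0.4418 0.0226] 0.1626 171.64
tabR [ 0.4417 -0.0056] 0.161 181.64
arm330 [0.46   0.0082] 0.1429 176.32
arm480 [0.4351 0.0095] 0.1678 176.4
guideL [0.4845 0.0227] 0.1205 168.65
earL [0.4837 0.0145] 0.1199 172.57
earR [ 0.4836 -0.0086] 0.1192 183.66
```

Emit:
play_rows:
  plan:
    - [[0.48, 0.75, 0, 0, 0, 0, -1], [0.48, 0.75, 0, 0, 0, 0, -1], [0.48, 0.75, 0, 0, 0, 0, -1], [0.48, 0.75, 0, 0, 0, 0, -1], [0.48, 0.75, 0, 0, 0, 0, -1], [0.48, 0.75, 0, 0, 0, 0, -1], [0.48, 0.75, 0, 0, 0, 0, -1], [0.48, 0.75, 0, 0, 0, 0, -1], [0.48, 0.75, 0, 0, 0, 0, -1], [0.48, 0.75, 0, 0, 0, -0.01, -1], [0.48, 0.75, 0, 0, 0, 0, -1], [0.48, 0.75, 0, 0, 0, 0, -1]]

```text
time_s: 11.1
position: [0.4771, -0.0612, 0.1687]
tcp_rot: [[0.999, -0.046, -0.0], [-0.046, -0.999, 0.0], [-0.0, -0.0, -1.0]]
force: [0.6, -0.7, -0.3]
opening: 0.005
```

Emit:
play_rows:
  plan:
    - [[0, 0, 0, 0, 0, 0, -1], [0, 0, -0.5, 0, 0, 0, -1], [0, 0, -0.5, 0, 0, 0, -1], [0, 0, -0.5, 0, 0, 0, -1], [0, 0, -0.5, 0, 0, 0, -1], [0, 0, -0.38, 0, 0, 0, -1], [0, 0, 0, 0, 0, 0, -1], [0, 0, 0, 0, 0, 0, -1]]

```text
time_s: 11.9
position: [0.4761, -0.0644, 0.0497]
tcp_rot: [[0.999, -0.048, -0.001], [-0.048, -0.999, 0.0], [-0.001, -0.0, -1.0]]
force: [0.8, -0.0, 0.7]
opening: 0.003
```

Next, push from y = -0.064 to about -0.0165, slowly near the end.

Emit:
play_rows:
  plan:
    - [[0.02, 0.3, 0, 0, 0, 0, -1], [0.02, 0.3, 0, 0, 0, 0, -1], [0, 0.15, 0, 0, 0, 0, -1], [0, 0.08, 0, 0, 0, 0, -1], [0, 0.06, 0, 0, 0, 0, -1], [0, 0.05, 0, 0, 0, 0, -1], [0, 0, 0, 0, 0, 0, -1], [0, 0, 0, 0, 0, 0, -1]]

```text
time_s: 12.7
position: [0.4786, -0.0181, 0.0495]
tcp_rot: [[0.999, -0.049, 0.0], [-0.049, -0.999, -0.0], [0.0, 0.0, -1.0]]
force: [-0.4, -0.0, -0.1]
opening: 0.008
```

Emit:
play_rows:
  plan:
    - [[0, 0.04, 0, 0, 0, 0, -1], [0, 0, 0, 0, 0, 0, -1], [0, 0, 0, 0, 0, 0, -1]]

```text
time_s: 13.0
position: [0.4786, -0.0159, 0.0495]
tcp_rot: [[0.999, -0.049, -0.0], [-0.049, -0.999, 0.0], [-0.0, -0.0, -1.0]]
force: [-0.8, -0.1, -0.8]
opening: 0.009
```

Emit:
play_rows:
  plan:
    - [[0, -0.2, 0, 0, 0, 0, -1], [0, -0.4, 0, 0, 0, 0, -1], [0, -0.4, 0, 0, 0, 0, -1], [-0.4, 0, 0, 0, 0, 0, -1], [-0.4, 0, 0, 0, 0, 0, -1], [-0.4, 0, 0, 0, 0, 0, -1], [-0.1, 0, -0.25, 0, 0, 0, -1], [0, 0, -0.25, 0, 0, 0, -1], [0, 0, 0, 0, 0, 0, -1], [0, 0, 0, 0, 0, 0, -1]]

```text
time_s: 14.0
position: [0.4138, -0.0663, 0.0245]
tcp_rot: [[0.999, -0.049, -0.0], [-0.049, -0.999, 0.0], [-0.0, -0.0, -1.0]]
force: [0.2, -0.0, 0.3]
opening: 0.003
```

Emit:
play_rows:
  plan:
    - [[0, 0.4, 0, 0, 0, 0, -1], [0, 0.4, 0, 0, 0, 0, -1], [0, 0.4, 0, 0, 0, 0, -1], [0, 0.33, 0, 0, 0, 0, -1], [0, 0, 0, 0, 0, 0, -1], [0.12, 0, 0, 0, 0, 0, -1], [0.12, -0.01, 0, 0, 0, 0, -1], [0.06, -0.01, 0, 0, 0, 0, -1], [0.06, 0, 0, 0, 0, 0, -1], [0.04, 0, 0, 0, 0, 0, -1], [0, 0, 0, 0, 0, 0, -1]]

```text
time_s: 15.1
position: [0.434, 0.0092, 0.0245]
tcp_rot: [[0.999, -0.049, 0.001], [-0.049, -0.999, -0.0], [0.001, 0.0, -1.0]]
force: [-0.0, -0.8, 0.4]
opening: 0.007
```

Emit:
play_rows:
  plan:
    - [[0.04, 0, 0, 0, 0, 0, -1], [0.04, 0, 0, 0, 0, 0, -1], [0.04, -0.01, 0, 0, 0, 0, -1], [0, 0, 0, 0, 0, 0, -1]]

```text
time_s: 15.5
position: [0.4398, 0.0094, 0.0245]
tcp_rot: [[0.999, -0.049, 0.0], [-0.049, -0.999, 0.0], [0.0, -0.0, -1.0]]
force: [-0.9, -0.2, -0.2]
opening: 0.004
```

Emit:
play_rows:
  plan:
    - [[0.03, 0, 0, 0, 0, 0, -1], [0.03, 0, 0, 0, 0, 0, -1], [0.03, 0, 0, 0, 0, 0, -1]]

```text
time_s: 15.8
position: [0.4404, 0.0096, 0.0244]
tcp_rot: [[0.999, -0.048, -0.008], [-0.048, -0.999, 0.001], [-0.008, -0.001, -1.0]]
force: [-8.4, -4.4, 4.6]
opening: 0.007
```

Emit:
play_rows:
  plan:
    - [[0.02, 0, 0, 0, 0, 0, -1], [0, 0, 0, 0, 0, 0, -1]]

```text
time_s: 16.0
position: [0.4403, 0.0096, 0.0244]
tcp_rot: [[0.999, -0.048, -0.01], [-0.048, -0.999, 0.001], [-0.01, -0.001, -1.0]]
force: [-8.8, -3.7, 5.4]
opening: 0.003
```

Emit:
play_rows:
  plan:
    - [[0.04, 0, 0, 0, 0, 0, -1], [0.02, 0, 0, 0, 0, 0, -1], [0, 0, 0, 0, 0, 0, -1]]

```text
time_s: 16.3
position: [0.4403, 0.01, 0.0243]
tcp_rot: [[0.999, -0.047, -0.016], [-0.047, -0.999, 0.002], [-0.016, -0.002, -1.0]]
force: [-12.7, -6.2, 6.1]
opening: 0.007
```

Emit:
play_rows:
  plan:
    - [[-0.3, 0, 0, 0, 0, 0, -1], [-0.3, 0, 0, 0, 0, 0, -1], [-0.1, 0, 0.6, 0, 0, 0, -1], [0, 0, 0.7, 0, 0, 0, -1], [0, -0.3, 0.7, 0, 0, 0, -1], [0, -0.7, 0.5, 0, 0, 0, -1], [0, -0.7, 0, 0, 0, 0, -1], [0, -0.7, 0, 0, 0, 0, -1], [0, -0.7, 0, 0, 0, 0, -1], [0, -0.7, 0, 0, 0, 0, -1], [0, -0.7, 0, 0, 0, 0, -1], [0, -0.7, 0, 0, 0, 0, -1]]

```text
time_s: 17.5
position: [0.414, -0.2534, 0.15]
tcp_rot: [[0.999, -0.049, 0.003], [-0.049, -0.999, -0.002], [0.003, 0.002, -1.0]]
force: [0.3, 0.2, -0.3]
opening: 0.005
```

Emit:
play_rows:
  plan:
    - [[-0.4, -0.6, 0, 0, 0, 0, -1], [-0.6, -0.6, 0, 0, 0, 0, -1], [-0.6, -0.6, 0, 0, 0, 0, -1], [-0.6, -0.6, 0, 0, 0, 0, -1], [-0.6, -0.6, 0, 0, 0, 0, -1], [-0.6, -0.5, 0, 0, 0, 0, -1], [-0.6, -0.5, 0, 0, 0, 0, -1], [0, 0, 0, 0, 0, 0, -1], [0, 0, 0, 0, 0, 0, -1]]

```text
time_s: 18.4
position: [0.2127, -0.4521, 0.1498]
tcp_rot: [[0.999, -0.051, 0.001], [-0.051, -0.999, -0.002], [0.001, 0.002, -1.0]]
force: [-0.4, 0.2, -0.7]
opening: 0.004
```

```bash
python3 - <<'E'
from h import *
t=capture('top')[:,:,::-1];a=capture('side')[:,:,::-1][170:270,240:380]
A=cv2.resize(a,(400,286),interpolation=cv2.INTER_CUBIC)
W=cv2.resize(t[185:335,190:350],(400,314)[:1]+(286,),interpolation=cv2.INTER_CUBIC)
Z=cv2.resize(t[265:300,275:310],None,fx=9,fy=9,interpolation=cv2.INTER_CUBIC)
out=np.zeros((286+315,800,3),np.uint8)[:600];out[:286,:400]=W;out[:286,400:]=A;out[286:600,:315]=Z[:314]
cv2.imwrite('pics/c8.png',out)
E
```

```text
(no output)
```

View pics/c8.png

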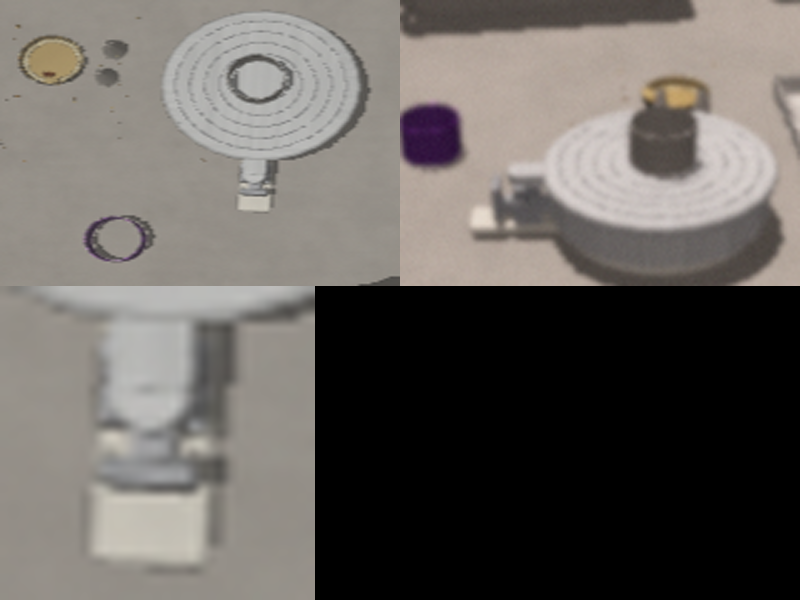

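The platter, ring, lid, nozzles and purple ring look undisturbed, and the tab sits close behind the ear. I'll check the bolt travel numerically against the earlier picture.

```bash
python3 - <<'E'
from h import *
a=cv2.imread('pics/topraw6.png').astype(float)   # offset 245,185
t=np.mean([capture('top')[:,:,::-1] for _ in range(3)],0); b=t[185:305,245:345]
for n,i in(('before',a),('after',b)):
    for c0,c1 in((286,288),(288,291),(293,296)):
        print(n,c0,[int(x) for x in i[95:116,c0-245:c1-245].mean((1,2))],'from row',280)
cx=np.array([.6028,-.001]);d=np.array([-.998,.061])
for r,z,n in((.166,.05,'outer top drawn'),(.15,.05,'outer top home'),(.158,.05,'inner drawn'),(.142,.05,'inner home'),(.136,.062,'ear tip'),(.171,.013,'arm end')):
    print(n,proj('top',np.r_[cx+d*r,z]).round(2))
E
```

```text
before 286 [105, 178, 180, 182, 184, 184, 184, 186, 185, 182, 134, 145, 137, 134, 188, 149, 140, 140, 139, 139, 139] from row 280
before 288 [119, 164, 172, 171, 171, 171, 171, 169, 169, 165, 123, 147, 145, 111, 189, 158, 140, 140, 140, 141, 140] from row 280
before 293 [147, 106, 139, 140, 133, 136, 136, 136, 128, 112, 109, 141, 145, 95, 179, 170, 125, 140, 140, 140, 141] from row 280
after 286 [106, 180, 179, 154, 139, 148, 123, 154, 186, 187, 188, 189, 190, 191, 189, 149, 141, 141, 141, 141, 140] from row 280
after 288 [139, 161, 172, 165, 144, 149, 136, 116, 188, 189, 190, 189, 190, 191, 190, 159, 141, 141, 141, 141, 141] from row 280
after 293 [113, 117, 140, 138, 119, 149, 148, 93, 182, 187, 186, 187, 188, 189, 188, 171, 126, 141, 141, 141, 142] from row 280
outer top drawn [290.22 292.87]
outer top home [290.63 286.71]
inner drawn [290.43 289.79]
inner home [290.84 283.64]
ear tip [290.72 280.94]
arm end [290.94 295.65]
```

```bash
python3 -c "
from rig import *
print(read_state()['time_s'],hand_in())"
```

```text
the job is handed in; nothing more can be done
18.65 None
```

The turntable is locked as far as my checks show, and the job was handed in at 18.65 s of the 54 s allowed. I led the ear round the rim with the closed fingertips in light side contact. One look showed it about 4 mm short, so I nudged it over the bolt. Then I pushed the tab straight in until it stopped, and moved the arm clear.

**Bolt home:** the tab met a firm stop: a push of about 13 N moved it no further. In the top pictures it had moved 6.0 px, about 15.6 mm, where fully home is 16 mm or 6.16 px; that agrees within reading accuracy.

**One disagreement:** the finger's stop position came out about 3 mm short of what my estimate of the centre and finger width predicted. I put that down to calibration and pad thickness. A bolt blocked at the skirt would have stopped after only 4 mm.

**Surroundings:** in the last pictures the ear stands over the bolt and the ring mould is in the middle of the platter. The lid, nozzles and purple ring look unmoved. The figs were not in those pictures, but the arm never went near their board.

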